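# Fit the gap knob on the nut grader's keyed spindle

### The job

Fit the turquoise knob on the nut grader's upright spindle: set it down over the spindle's point so that its legs first rest on the spindle's cross-bar, then press and turn it until it drops over the bar and stands fully home on the turquoise flange, and let go. Leave the pink and the yellow knob where they stand.

Things in the scene. Friction and masses are not known exactly. Their poses are not given: they have to be found in the camera images.
- knob_teal_mid (a point): Turquoise wing knob, 68 mm tall, 140 g. Point: on its axis, 34 mm above its feet; z up. Wing to grip: 56 mm along x, 16 along y, at 38-68 mm height. Below, a 36 mm radius disc (30-38 mm) on 4 round legs, 20 mm diameter, 24 mm from the axis on the diagonals; between them 14 mm wide, 30 mm deep slots along x and y and a clear centre of 14 mm radius. Each quarter turn fits alike.
- spindle: Fixed steel spindle, does not turn. Origin: top centre of its turquoise flange (radius 36 mm, 100 mm above the table); z up. Pilot of 11 mm radius, tapering to a point at 28 mm. Cross-bar through it along x: 60 mm long, 6 thick, top at 14 mm. Legs on the bar rest 14 mm above home; a slot within 12 degrees of the bar drops over it. Green gearbox 130 mm square under it, rollers on +x, below 90 mm.
- knob_pink_mid (a point): Pink wing knob, same shape and size as the turquoise one, standing on the table; leave it alone. Point: on its axis, half-way up, 34 mm above its feet; x along its wing, z up.
- knob_yellow_mid (a point): Yellow wing knob, same shape and size as the turquoise one, standing on the table; leave it alone. Point: on its axis, half-way up, 34 mm above its feet; x along its wing, z up.
Mind the look-alikes: they are no part of the job. Of the things that look like the part that bears knob_teal_mid, the largest one is meant.

How it is judged (in metres and radians):
On the way, in this order (a step that is already met when the one before it is completed fails the run):
1. the turquoise knob rests on the spindle's cross-bar, not yet home (horizontal distance between knob_teal_mid and spindle below 0.01 m and z of knob_teal_mid in the frame of spindle between 0.043 and 0.056 m and contact force between spindle and anything else above 0.3 N), for 0.1 s.
2. the turquoise knob has dropped home over the bar (horizontal distance between knob_teal_mid and spindle below 0.01 m and z of knob_teal_mid in the frame of spindle between 0.026 and 0.04 m and angle between knob_teal_mid's own z axis and vertical below 0.17 rad), for 0.2 s.
At the end, for the whole second after the job is handed in: The turquoise knob stands home on the spindle's flange: its axis within 10 mm of the spindle's, its feet within 6 mm of the flange, upright within 10 degrees (all of step 2); the robot touches nothing.
It fails at once if the pink knob is shifted by more than 30 mm (distance of knob_pink_mid from where it was at the start of the episode above 0.03 m).
It fails at once if the yellow knob is shifted by more than 30 mm (distance of knob_yellow_mid from where it was at the start of the episode above 0.03 m).
It also fails if it takes over 45 s, if anything falls off the work surface, if the arm or the gripper's body presses on something with over 40 N, if the wrist force passes 120 N, or if a joint passes its speed limit or range.

### The arm

A 6-joint arm with a two-finger parallel gripper is mounted at the origin on the work surface. World frame = base frame: x ahead of the robot, y to its left, z up, the work surface at z = 0. Lengths are in mm, angles in rad, forces in N, time in s.
With the tool pointing down it reaches from about 325 to 775 mm from the base axis. Payload 5.5 kg.
Tool frame: the origin (TCP) lies between the finger pads; the fingertips stand 11 mm ahead of it and the grasp point (between the pads) lies 8 mm behind it; x points along the fingers, y is the direction in which the jaws open and shut, and the axes are right-handed (so a half turn about x gives the same grasp; the last joint's range is limited). The gripper opens to 88 mm and grips with 3 to 60 N. Pads are 20 mm wide; open, the fingers measure 115 mm over their backs; the gripper's body (75 mm by 178 mm) begins 61 mm behind the grasp point.
Start: joints at [-1.28, 0.091, 1.231, -0, 1.82, -0.057], TCP at [204.498, -564.089, 209.131] pointing down, gripper open.
Joint ranges: [-2.87, 2.87], [-0.86, 2.18], [0.17, 2.46], [-1.51, 4.65], [0.06, 2.69], [-2.65, 2.65]. Speed limits (rad/s): [2.57, 2.57, 3.01, 3.14, 3.14, 3.14].

### API

Orientations are given as a 3x3 rotation matrix whose columns are the frame's x, y, z axes.
In Python, from station import status, snapshot, close_job gives the robot as it stands. The module is installed in compiled form; this text tells all that it offers.
- The arm moves only by the tool move_arm, never from a script. Its argument "motion" is a list of rows, each a list of 7 numbers: the shift along the world's x, y, z in m, then the turn, a rotation vector about the world's x, y, z in degrees, then the finger opening in m, from 0 to 0.0878. In form: [[dx, dy, dz, wx, wy, wz, hand], ...]. A call has exactly 8 rows; each row is the pose to reach, as a shift and turn from the pose measured when the call began; what a row does not reach only later rows make up. A row lasts 1/12 s, in which the tool goes at most 41.7 mm and 7.16 degrees, less where a joint would pass 70% of its speed; a pose out of reach is approached as far as the arm can. A call with a gripper value outside its range is refused whole. The fingers move at their own pace and stop on an object; "newtons" is the grip in N (left out, the last holds). Time passes only in rows, so rows that repeat a pose let the fingers close, or fill a call up. It gives the time, the measured TCP pose, the force and the opening at its end, in the units of the state.
- status.get_state(): the state, without advancing time (a new reading comes with each control period).
- snapshot(name): name is "side" or "top"; returns a dict with "frame" (420x560x3 uint8, red, green, blue), "fx", "fy", "cx", "cy" (pixels), "eye" and "rotation" of the camera in the world. Camera axes: x right, y down, z forward; pixel columns grow to the right and rows downward; lengths in mm; the calibration is good to about 2 mm. A picture is of the moment at which its call begins. There is no depth.
- close_job(): hands the job in, once; it reports no verdict.
The state is a dict: "time_s": time; "joint_positions": joint angles; "qvel": joint speeds; "effort": joint torques, N m; "tcp_pos": TCP position; "orientation": TCP orientation; "contact_force": force on the tool from outside, world axes, zero at the start; "wrist_torque": the same for the moment, N m; "width": finger opening in mm.
Only numpy, scipy, OpenCV 4.12 (cv2) and the standard library are available. Lean on these libraries where they do the work, as an engineer would, in place of code of your own. Each camera call takes 0.05 s, during which the arm holds its last target. There are 200 camera calls.

## Working session

There is one attempt and no reset: what is moved stays moved. The work goes in short steps, Python scripts to look and compute and a tool call to move; the robot and the scene stay as the last step left them, time stands still between calls to the robot, and variables do not carry over. Pictures are saved under pics/ and viewed, about 8 in all and at most 12, crops included, and the job is handed in when it is done.

Besides the shell and the picture viewer there is one more tool, called after "Call:" as name(argument=value, ...) on one line, values as JSON. move_arm: Moves the arm, as the interface text tells. Its arguments: {"type":"object","properties":{"motion":{"type":"array","items":{"type":"array","items":{"type":"number"}}},"newtons":{"type":"number"}},"required":["motion"]}

```bash
mkdir -p pics
cat > h.py <<'E'
import numpy as np, cv2
from station import status, snapshot, close_job
def save(s,n): cv2.imwrite('pics/'+n,s['frame'][:,:,::-1])
def ray(s,u,v):
    d=np.array([(u-s['cx'])/s['fx'],(v-s['cy'])/s['fy'],1.0]); return np.array(s['eye'],float),np.array(s['rotation'])@d
def onz(s,u,v,z):
    e,d=ray(s,u,v); return e+d*(z-e[2])/d[2]
def proj(s,p):
    c=np.array(s['rotation']).T@(np.array(p,float)-s['eye']); return s['cx']+s['fx']*c[0]/c[2], s['cy']+s['fy']*c[1]/c[2]
E
python3 - <<'E'
from h import *
import pickle
a=snapshot('top');b=snapshot('side')
pickle.dump((a,b),open('s0.pkl','wb'))
cv2.imwrite('pics/0t.png',a['frame'][:,:,::-1]);cv2.imwrite('pics/0s.png',b['frame'][:,:,::-1])
for s in(a,b):print(s['eye'],s['rotation'],s['fx'],s['cx'],s['cy'])
print(status.get_state())
E
```

```text
[379.25922254 -12.67079855 723.61429864] [[-8.39441686e-03 -9.85378549e-01  1.70172408e-01]
 [-9.99964620e-01  8.36398711e-03 -8.95717407e-04]
 [-5.40699111e-04 -1.70173907e-01 -9.85413897e-01]] 434.22518722821036 274.7159306172417 201.55964986682537
[ 92.31507348 563.00931155 649.18919849] [[-0.82281631 -0.34924493  0.44833169]
 [-0.56828373  0.49842449 -0.65469584]
 [ 0.0051897  -0.79347402 -0.608582  ]] 512.912177955854 282.2778242844237 212.15592970701366
{'time_s': 0.1, 'joint_positions': array([-1.27968611e+00,  9.17938067e-02,  1.23173702e+00, -1.45664338e-05,
        1.81981346e+00, -5.67188294e-02]), 'qvel': array([-7.39596290e-05, -7.55248987e-04, -1.76277890e-03, -2.90799223e-04,
        3.71732765e-04, -9.72840069e-04]), 'effort': array([ 3.33857643e-03, -4.47857380e+01, -4.07572496e+01,  7.00354949e-02,
        2.84070731e-02, -1.10981405e-04]), 'tcp_pos': array([ 204.41500484, -563.79987636,  208.12991252]), 'orientation': array([[-5.16268691e-04,  3.40853851e-01, -9.40116156e-01],
       [ 1.67387926e-03, -9.40114669e-01, -3.40854231e-01],
       [-9.99998466e-01, -1.74961330e-03, -8.51964220e-05]]), 'contact_force': array([-0.0313396 , -0.54050664,  0.31985999]), 'wrist_torque': array([ 0.00660107,  0.0600026 , -0.01917018]), 'width': 88.20285973456512}
```

View pics/0t.png

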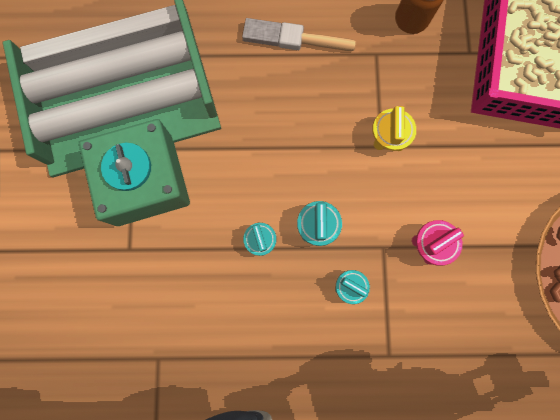

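View pics/0s.png

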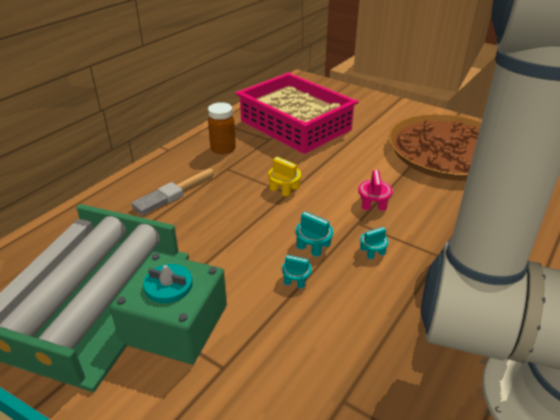

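Top view candidates: turquoise knobs at (320,222), which is the largest, (260,239) and (352,287). The yellow knob is at (397,128), pink at (440,242), and the spindle on its turquoise flange at (125,166). I choose (320,222) and will measure it and check a crop.

Run:
```python
from h import *
import pickle
a,b=pickle.load(open('s0.pkl','rb'))
for s,n in((a,'top'),(b,'side')):
    hsv=cv2.cvtColor(s['frame'],cv2.COLOR_RGB2HSV)
    m=cv2.inRange(hsv,(82,110,60),(97,255,255))
    k,l,st,c=cv2.connectedComponentsWithStats(m)
    for i in range(1,k):
        if st[i,4]<150: continue
        cn=max(cv2.findContours((l==i).astype(np.uint8),cv2.RETR_EXTERNAL,cv2.CHAIN_APPROX_NONE)[0],key=len)
        (x,y),r=cv2.minEnclosingCircle(cn); el=cv2.fitEllipse(cn)
        z=100 if (n=='top' and x<200) or (n=='side' and y>275 and x<200) else 38
        P=onz(s,x,y,z); E=onz(s,*el[0],z); d=np.linalg.norm(P-s['eye'])
        print(n,st[i],'mec',np.round([x,y,r],1),P.round(1),'R',round(r*d/s['fx'],1),'ell',np.round(el[0],1),E.round(1),np.round(el[1],1))
f=a['frame']
c1=cv2.resize(f[190:262,275:365],None,fx=4.4,fy=4.4,interpolation=cv2.INTER_CUBIC)
c2=cv2.resize(f[130:202,80:170],None,fx=4.4,fy=4.4,interpolation=cv2.INTER_CUBIC)
g=b['frame']
c3=cv2.resize(g[205:261,280:350],None,fx=5.66,fy=5.66,interpolation=cv2.INTER_CUBIC)
c4=cv2.resize(g[250:306,130:200],None,fx=5.66,fy=5.66,interpolation=cv2.INTER_CUBIC)
c3=cv2.resize(c3,(396,280));c4=cv2.resize(c4,(396,280))
o=np.vstack([np.hstack([c1[:316,:396],c2[:316,:396]]),np.hstack([c3,c4])])[:,:,::-1]
cv2.imwrite('pics/1.png',o);print(o.shape)
```

```text
top [ 101  142   50   49 1531] mec [125.4 167.1  25.1] [540.5 206.9 100. ] R 39.3 ell [125.9 166.2] [541.8 206.3 100. ] [43.2 49.2]
top [298 201  44  45 906] mec [319.3 222.9  22.3] [462.7 -83.8  38. ] R 35.6 ell [319.3 223. ] [462.4 -83.8  38. ] [43.1 43.5]
top [304 208  12  31 270] mec [313.5 223.   15.1] [462.6 -74.6  38. ] R 24.1 ell [309.7 223. ] [462.7 -68.6  38. ] [11.  33.4]
top [244 223  32  32 634] mec [259.4 238.6  16.3] [438.5  11.3  38. ] R 25.8 ell [259.5 238.6] [438.4  11.3  38. ] [31.2 31.7]
top [336 270  33  34 688] mec [352.4 286.5  16.9] [ 363.1 -132.6   38. ] R 27.1 ell [352.3 286.7] [ 362.8 -132.4   38. ] [32. 33.]
side [296 214  37  42 961] mec [310.6 234.3  22. ] [461.2 -69.2  38. ] R 40.9 ell [313.  233.6] [458.5 -73.4  38. ] [34.9 37.9]
side [360 228  28  31 543] mec [375.6 242.8  16.2] [ 351.3 -116.5   38. ] R 29.9 ell [374.1 242.4] [ 354.2 -116.1   38. ] [25.4 28.2]
side [282 257  30  31 612] mec [295.2 271.3  17.1] [430.4  29.   38. ] R 29.2 ell [296.  270.9] [429.9  27.5  38. ] [28.4 29. ]
side [ 143  264   49   40 1112] mec [167.4 282.2  24.8] [539.7 211.8 100. ] R 38.3 ell [167.2 284. ] [537.2 214.7 100. ] [36.7 46.8]
side [  0 388  49  32 749] mec [ 24.  403.5  28.6] [535.7 452.5 100. ] R 39.8 ell [ 16.9 407.6] [537.7 460.4 100. ] [19.9 56.5]
(596, 792, 3)
```

View pics/1.png

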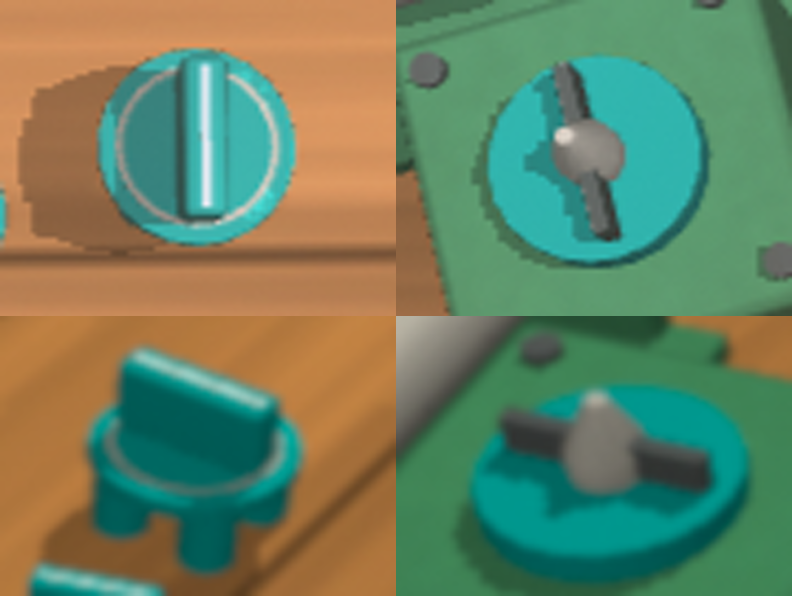

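Top: the chosen knob's disc has R = 35.6 mm, which matches 36; the other two turquoise knobs are about 26 mm, so they are look-alikes. Its wing runs along world x. The spindle's flange centre in the crop is about (597,158), and the bar runs from (563,68) to (608,232).

Run:
```python
from h import *
import pickle
a,b=pickle.load(open('s0.pkl','rb'))
T=lambda x,y,ox,oy:(x/4.4+ox,y/4.4+oy)
ang=lambda p,q:np.degrees(np.arctan2(*(q-p)[[1,0]]))
p=onz(a,*T(205,65,275,190),68);q=onz(a,*T(206,210,275,190),68);print('wing',p,q,ang(q,p),(p+q)/2)
p=onz(a,*T(563-396,68,80,130),114);q=onz(a,*T(608-396,235,80,130),114);print('bar top',p,q,ang(q,p),(p+q)/2)
S=lambda x,y:((x-396)/5.66+130,(y-316)/5+250)
p=onz(b,*S(505,420),114);q=onz(b,*S(708,465),114);print('bar side',p,q,ang(q,p),(p+q)/2)
print('tip top',onz(a,*T(565-396,135,80,130),128),'tip side',onz(b,*S(597,392),128))
# flange ellipse visible
p=onz(a,*T(597-396,157,80,130),100);print('flange',p,'side',onz(b,*S(610,475),100))
# gearbox edge directions, hull of green mask
```

```text
wing [486.8802227  -84.94809813  68.        ] [436.44070677 -83.94123667  68.        ] -1.143572660793555 [461.66046474 -84.4446674   68.        ]
bar top [569.45447965 214.55059483 114.        ] [512.7560386  196.86897839 114.        ] 17.320280657703762 [541.10525913 205.70978661 114.        ]
bar side [567.26855077 219.02770652 114.        ] [510.5446872  202.33504164 114.        ] 16.398070164753413 [538.90661898 210.68137408 114.        ]
tip top [542.7013946  207.50228894 128.        ] tip side [543.97463643 206.08456353 128.        ]
flange [542.66185898 206.69279483 100.        ] side [539.74816827 210.75821423 100.        ]
```

Both views put the spindle at about (542,207) with the bar at about 17°. The knob is at (462,-84) with its wing at about -1°. Now I move.

Call:
move_arm(motion=[[0.018,0.034,0,0,0,-3,0.07],[0.036,0.068,0,0,0,-6,0.07],[0.054,0.102,0,0,0,-9,0.07],[0.072,0.136,0,0,0,-12,0.07],[0.09,0.17,0,0,0,-15,0.07],[0.108,0.204,0,0,0,-18,0.07],[0.126,0.238,0,0,0,-20.5,0.07],[0.144,0.268,0,0,0,-20.5,0.07]], newtons=30)

```text
time_s: 0.77
tcp_pos: [348.8, -293.7, 207.9]
orientation: [[0.0, -0.012, -1.0], [0.002, -1.0, 0.012], [-1.0, -0.002, -0.0]]
contact_force: [0.3, -0.1, 1.1]
width: 70.2
```

Call:
move_arm(motion=[[0.018,0.034,0,0,0,0,0.07],[0.037,0.068,0,0,0,0,0.07],[0.055,0.102,-0.01,0,0,0,0.07],[0.074,0.136,-0.03,0,0,0,0.07],[0.092,0.17,-0.05,0,0,0,0.07],[0.107,0.198,-0.07,0,0,0,0.07],[0.1135,0.2097,-0.09,0,0,0,0.07],[0.1135,0.2097,-0.1,0,0,0,0.07]])

```text
time_s: 1.43
tcp_pos: [461.8, -80.9, 104.5]
orientation: [[-0.004, -0.008, -1.0], [0.004, -1.0, 0.008], [-1.0, -0.004, 0.004]]
contact_force: [-0.1, -0.1, -0.2]
width: 70.2
```

Run:
```python
from h import *
s=snapshot('side');t=snapshot('top')
f=np.hstack([cv2.resize(s['frame'][140:290,220:420],(400,300)),cv2.resize(t['frame'][150:300,220:420],(400,300))])
cv2.imwrite('pics/2.png',f[:,:,::-1]);x=status.get_state();print(x['tcp_pos'],x['orientation'].round(3))
```

```text
[460.76405615 -83.5881146  105.33383552] [[-0.005 -0.011 -1.   ]
 [ 0.003 -1.     0.011]
 [-1.    -0.003  0.005]]
```

View pics/2.png

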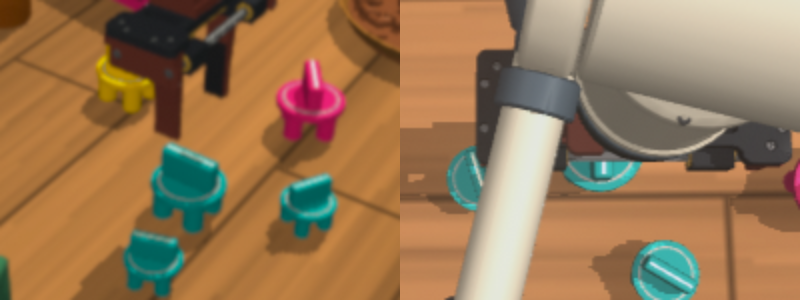

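The side view shows the open fingers straddling above the turquoise wing (crop (190,165)), with clearance all round. I'll check the projection of the fingertip midpoint numerically.

Run:
```python
from h import *
import pickle
a,b=pickle.load(open('s0.pkl','rb'))
for p in [(460.8,-83.6,94),(462,-84,68),(487,-84.5,68),(437,-84,68)]:
  u,v=proj(b,p);print(p,(u-220)*2,(v-140)*2)
```

```text
(460.8, -83.6, 94) 192.5230936447748 132.7413891642862
(462, -84, 68) 190.3514562250607 154.7140040833417
(487, -84.5, 68) 167.7558567992487 144.93764846629767
(437, -84, 68) 213.7882556032414 164.45097442127167
```

Call:
move_arm(motion=[[0.001,-0.0005,-0.015,0,0,0,0.07],[0.001,-0.0005,-0.03,0,0,0,0.07],[0.001,-0.0005,-0.045,0,0,0,0.07],[0.001,-0.0005,-0.053,0,0,0,0.07],[0.001,-0.0005,-0.053,0,0,0,0.07],[0.001,-0.0005,-0.053,0,0,0,0.05],[0.001,-0.0005,-0.053,0,0,0,0.01],[0.001,-0.0005,-0.053,0,0,0,0.005]], newtons=30)

```text
time_s: 2.2
tcp_pos: [462.5, -84.6, 53.8]
orientation: [[-0.003, -0.011, -1.0], [0.002, -1.0, 0.011], [-1.0, -0.002, 0.003]]
contact_force: [1.0, 0.5, 0.2]
width: 53.3
```

Call:
move_arm(motion=[[0,0,0,0,0,0,0.005],[0,0,0,0,0,0,0.005],[0,0,0,0,0,0,0.005],[0,0,0,0,0,0,0.005],[0,0,0,0,0,0,0.005],[0,0,0,0,0,0,0.005],[0,0,0.01,0,0,0,0.005],[0,0,0.03,0,0,0,0.005]])

```text
time_s: 2.87
tcp_pos: [460.6, -84.1, 81.5]
orientation: [[-0.009, -0.011, -1.0], [0.004, -1.0, 0.011], [-1.0, -0.004, 0.009]]
contact_force: [-0.6, -1.1, -1.4]
width: 13.8
```

Call:
move_arm(motion=[[0,0,0.03,0,0,0,0.005],[0,0,0.06,0,0,0,0.005],[0,0,0.09,0,0,3,0.005],[0,0.01,0.12,0,0,8,0.005],[0.008,0.03,0.134,0,0,14,0.005],[0.016,0.06,0.134,0,0,20,0.005],[0.024,0.09,0.134,0,0,26,0.005],[0.032,0.12,0.134,0,0,32,0.005]])

```text
time_s: 3.53
tcp_pos: [492.8, 37.0, 216.5]
orientation: [[-0.008, 0.524, -0.852], [-0.002, -0.852, -0.524], [-1.0, -0.003, 0.008]]
contact_force: [0.7, 0.1, -0.8]
width: 14.1
```

Run:
```python
from h import *
x=status.get_state();p=x['tcp_pos'];o=x['orientation'];print(p,x['width'],np.degrees(np.arctan2(o[1,1],o[0,1])),x['contact_force'])
print(np.array([542,207])-p[:2])
```

```text
[492.81585459  37.00375863 216.54287547] 14.084964709864233 -58.403854430078944 [ 0.69636218  0.0641826  -0.7853589 ]
[ 49.18414541 169.99624137]
```

Call:
move_arm(motion=[[0.009,0.032,0,0,0,6,0.005],[0.018,0.064,0,0,0,12,0.005],[0.027,0.096,0,0,0,18,0.005],[0.036,0.126,0,0,0,23,0.005],[0.044,0.154,0,0,0,25.5,0.005],[0.049,0.17,0,0,0,25.5,0.005],[0.049,0.17,0,0,0,25.5,0.005],[0.049,0.17,0,0,0,25.5,0.005]])

```text
time_s: 4.2
tcp_pos: [541.6, 207.5, 216.3]
orientation: [[-0.008, 0.84, -0.542], [-0.006, -0.542, -0.84], [-1.0, -0.003, 0.009]]
contact_force: [-0.4, 0.2, -2.0]
width: 13.8
```

Run:
```python
from h import *
s=snapshot('side');t=snapshot('top')
x=status.get_state();p=x['tcp_pos'];o=x['orientation'];print(p,x['width'],np.degrees(np.arctan2(o[1,1],o[0,1])),x['contact_force'],o[:,0])
f=np.hstack([cv2.resize(s['frame'][170:320,70:270],(400,300)),cv2.resize(t['frame'][90:240,40:240],(400,300))])
cv2.imwrite('pics/3.png',f[:,:,::-1])
for q in [(p[0],p[1],p[2]-52+38),(p[0],p[1],p[2]-52),(542,207,128)]:
  u,v=proj(s,q);print(q,(u-70)*2,(v-170)*2)
```

```text
[541.68540808 206.25323911 216.72475438] 14.191473261106736 -32.94043953531056 [ 0.78686526  0.44944476 -1.62648351] [-0.00690067 -0.00550906 -0.99996101]
(np.float64(541.6854080808494), np.float64(206.25323911260566), np.float64(202.72475438016417)) 178.78011038456737 112.61812655431339
(np.float64(541.6854080808494), np.float64(206.25323911260566), np.float64(164.72475438016417)) 186.29039566786395 154.09956027857913
(542, 207, 128) 192.07059572329172 192.17290916850595
```

View pics/3.png

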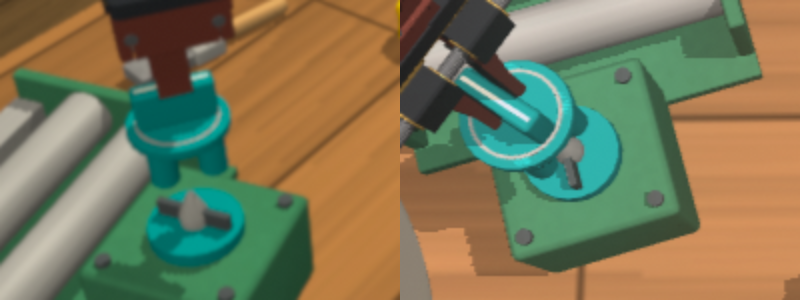

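The side view shows the knob hanging over the spindle: disc centre about (179,121) and tip (192,192), both matching the projections. Next is the disc centre in the top view.

Run:
```python
from h import *
import pickle
a,b=pickle.load(open('s0.pkl','rb'))
t=snapshot('top');m=cv2.inRange(cv2.cvtColor(t['frame'],cv2.COLOR_RGB2HSV),(82,110,60),(97,255,255))
print('disc eye',onz(t,98.5,147.5,202.7))
print('pred',[ (u-40)*2+400*0 for u in [proj(t,(541.7,206.3,202.7))[0]]],(proj(t,(541.7,206.3,202.7))[1]-90)*2, 'tip pred',(proj(t,(542,207,128))[0]-40)*2,(proj(t,(542,207,128))[1]-90)*2)
```

```text
disc eye [539.34468035 205.56314344 202.7       ]
pred [np.float64(116.04570843586231)] 111.36263184912121 tip pred 157.47593387901367 142.31875914705518
```

Call:
move_arm(motion=[[0.001,0.001,-0.01,0,0,0,0.005],[0.001,0.001,-0.02,0,0,0,0.005],[0.001,0.001,-0.03,0,0,0,0.005],[0.001,0.001,-0.036,0,0,0,0.005],[0.001,0.001,-0.04,0,0,0,0.005],[0.001,0.001,-0.043,0,0,0,0.005],[0.001,0.001,-0.045,0,0,0,0.005],[0.001,0.001,-0.046,0,0,0,0.005]])

```text
time_s: 5.02
tcp_pos: [542.7, 207.0, 170.8]
orientation: [[-0.006, 0.839, -0.544], [-0.005, -0.544, -0.839], [-1.0, -0.003, 0.008]]
contact_force: [-0.7, 0.8, -1.5]
width: 13.9
```

Run:
```python
from h import *
s=snapshot('side')
x=status.get_state();p=x['tcp_pos'];o=x['orientation'];print(p,x['width'],np.degrees(np.arctan2(o[1,1],o[0,1])),x['contact_force'],o[:,0])
f=cv2.resize(s['frame'][220:320,90:240],(600,400),interpolation=cv2.INTER_CUBIC)
cv2.imwrite('pics/4.png',f[:,:,::-1])
```

```text
[542.75178253 207.04658815 170.82514225] 13.999193431873165 -32.96818612070467 [-0.17039356 -0.70702655 -2.10305915] [-0.00644714 -0.00522935 -0.99996554]
```

View pics/4.png

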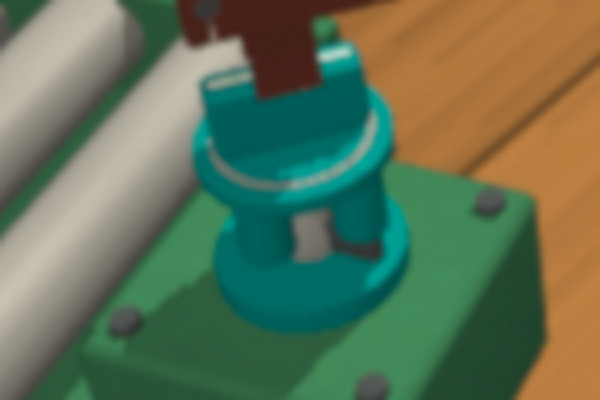

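The pilot is inside the legs and the feet are just above the bar. I lower onto it.

Call:
move_arm(motion=[[0,0,-0.001,0,0,0,0.005],[0,0,-0.002,0,0,0,0.005],[0,0,-0.003,0,0,0,0.005],[0,0,-0.004,0,0,0,0.005],[0,0,-0.0045,0,0,0,0.005],[0,0,-0.005,0,0,0,0.005],[0,0,-0.0055,0,0,0,0.005],[0,0,-0.0055,0,0,0,0.005]])

```text
time_s: 5.73
tcp_pos: [543.0, 207.1, 167.7]
orientation: [[-0.004, 0.839, -0.544], [-0.004, -0.544, -0.839], [-1.0, -0.001, 0.006]]
contact_force: [-3.4, -1.0, 7.5]
width: 14.0
```

It rests on the bar: z 167.7 against about 167 expected, with about 9 N. I hold a moment longer, then press and turn.

Call:
move_arm(motion=[[0,0,-0.003,0,0,0,0.005],[0,0,-0.003,0,0,0,0.005],[0,0,-0.004,0,0,-4,0.005],[0,0,-0.004,0,0,-8,0.005],[0,0,-0.004,0,0,-12,0.005],[0,0,-0.004,0,0,-16,0.005],[0,0,-0.004,0,0,-20,0.005],[0,0,-0.004,0,0,-24,0.005]], newtons=40)

```text
time_s: 6.4
tcp_pos: [544.1, 207.6, 168.6]
orientation: [[0.001, 0.542, -0.84], [-0.0, -0.84, -0.542], [-1.0, 0.001, -0.001]]
contact_force: [-3.5, -0.5, 14.6]
width: 5.0
```

The width fell to 5 mm, so the grip was lost. I look.

Run:
```python
from h import *
s=snapshot('side');t=snapshot('top')
x=status.get_state();p=x['tcp_pos'];o=x['orientation'];print(p,x['width'],np.degrees(np.arctan2(o[1,1],o[0,1])),x['contact_force'],o[:,0])
f=np.hstack([cv2.resize(s['frame'][200:320,90:240],(400,320),interpolation=cv2.INTER_CUBIC),cv2.resize(t['frame'][110:230,60:210],(400,320),interpolation=cv2.INTER_CUBIC)])
cv2.imwrite('pics/5.png',f[:,:,::-1])
```

```text
[544.02439476 207.5785027  168.63870353] 4.907437964347541 -57.08845940656763 [-3.09404197 -0.85269987 14.738783  ] [ 1.15645840e-03 -2.52025111e-04 -9.99999300e-01]
```

View pics/5.png

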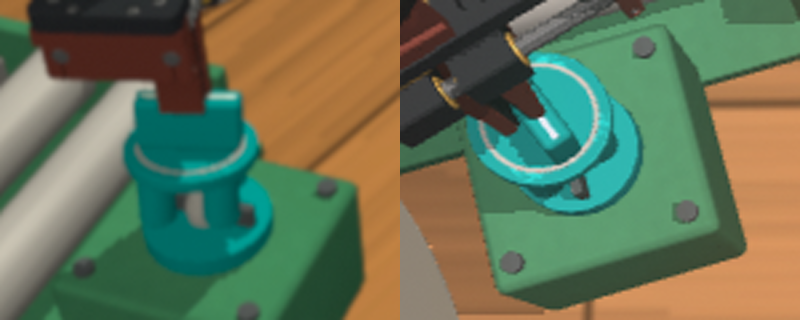

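Run:
```python
from h import *
s=snapshot('side');t=snapshot('top')
im=[]
P=lambda im_,cam,q,c,r: cv2.circle(im_,tuple(int(round((w-o)*k)) for w,o,k in zip(proj(cam,q),r,(5,5))),3,c,-1)
for cam,r in((s,(105,205)),(t,(75,115))):
    f=cv2.resize(cam['frame'][r[1]:r[1]+80,r[0]:r[0]+80],(400,400),interpolation=cv2.INTER_CUBIC)
    d=np.array([np.cos(.576),np.sin(.576)])
    for k in(-28,28): P(f,cam,(542.5+k*d[0],207+k*d[1],182),(255,0,0),r)   # expected wing ends if on bar
    n=np.array([np.cos(-.996),np.sin(-.996)])
    for k in(-2.5,2.5): P(f,cam,(544+k*n[0],207.6+k*n[1],157.6),(255,255,0),r) # tips
    P(f,cam,(542.5,207,182),(255,0,255),r)
    im.append(f)
cv2.imwrite('pics/6.png',np.hstack(im)[:,:,::-1])
```

```text
(no output)
```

View pics/6.png

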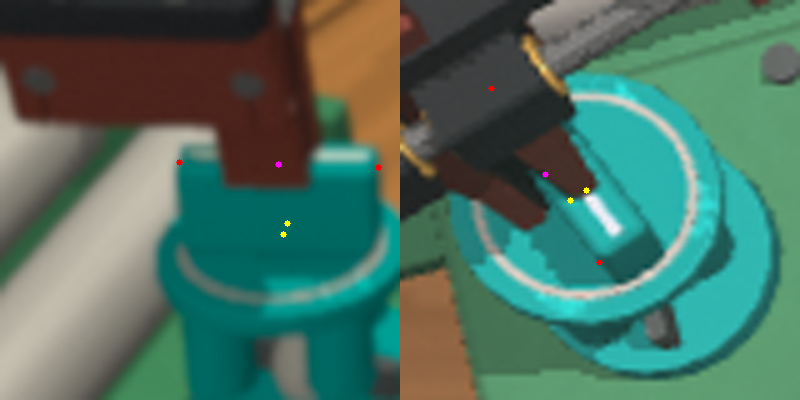

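Call:
move_arm(motion=[[0,0,0,0,0,0,0.02],[0,0,0,0,0,0,0.04],[0,0,0,0,0,0,0.07],[0,0,0,0,0,0,0.07],[0,0,0,0,0,0,0.07],[0,0,0.01,0,0,0,0.07],[0,0,0.03,0,0,0,0.07],[0,0,0.05,0,0,0,0.07]])

```text
time_s: 7.27
tcp_pos: [543.5, 207.4, 218.5]
orientation: [[-0.001, 0.545, -0.838], [-0.001, -0.838, -0.545], [-1.0, 0.0, 0.002]]
contact_force: [-0.2, 0.4, 0.7]
width: 54.6
```

Run:
```python
from h import *
s=snapshot('side');t=snapshot('top')
x=status.get_state();p=x['tcp_pos'];o=x['orientation'];print(p,x['width'],np.degrees(np.arctan2(o[1,1],o[0,1])),x['contact_force'],o[:,0])
f=np.hstack([cv2.resize(c['frame'][r[1]:r[1]+80,r[0]:r[0]+80],(400,400),interpolation=cv2.INTER_CUBIC) for c,r in((s,(125,205)),(t,(75,115)))])
cv2.imwrite('pics/7.png',f[:,:,::-1])
```

```text
[545.24112949 207.99809095 223.14350934] 63.05733646685982 -56.96139865128213 [0.55921555 0.33790551 0.885619  ] [ 0.00738475  0.0017795  -0.99997115]
```

View pics/7.png

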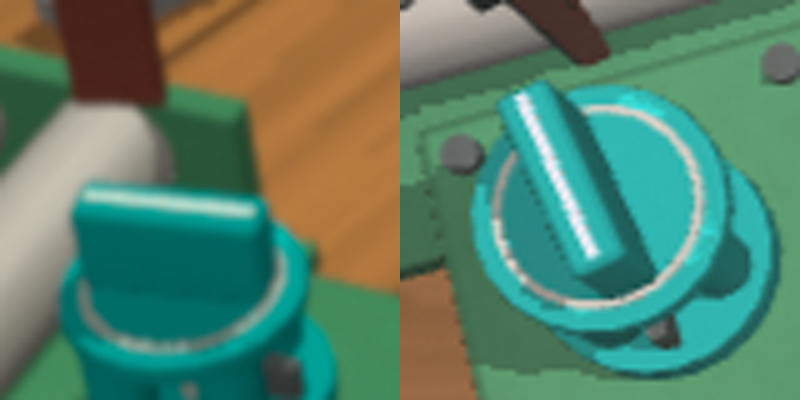

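The knob is upright on the bar: the top crop shows the wing from (525,97) to (592,255) and the disc centre at about (600,205).

Run:
```python
from h import *
s=snapshot('side');t=snapshot('top')
T=lambda x,y:((x-400)/5+75,y/5+115); S=lambda x,y:(x/5+125,y/5+205)
for z in(168,182):
  p=onz(t,*T(525,97),z);q=onz(t,*T(592,255),z);a=onz(s,*S(85,190),z);b=onz(s,*S(258,213),z)
  print(z,'top',p,q,(p+q)/2,np.linalg.norm(p-q),np.degrees(np.arctan2(*(p-q)[[1,0]])),'side',a,b,(a+b)/2,np.linalg.norm(a-b),np.degrees(np.arctan2(*(a-b)[[1,0]])))
m=cv2.inRange(cv2.cvtColor(t['frame'],cv2.COLOR_RGB2HSV),(0,0,0),(255,255,255))
for z in(138,152): print('disc',z,onz(t,*T(600,207),z))
print(status.get_state()['width'],status.get_state()['tcp_pos'])
```

```text
168 top [568.13106589 219.19854425 168.        ] [524.55052963 198.93389925 168.        ] [546.34079776 209.06622175 168.        ] 48.0616164659577 24.93809863994555 side [569.58807718 219.66595447 168.        ] [522.2654516  198.63838895 168.        ] [545.92676439 209.15217171 168.        ] 51.78406515460251 23.95772427031162
182 top [563.37199865 213.35605458 182.        ] [520.88957579 193.60202465 182.        ] [542.13078722 203.47903961 182.        ] 46.85059178179973 24.938098639945533 side [555.70201725 229.65538693 182.        ] [509.75622381 209.2396097  182.        ] [532.72912053 219.44749832 182.        ] 50.277429273251165 23.957724270311672
disc 138 [546.15785697 208.88403697 138.        ]
disc 152 [542.16789141 203.58743185 152.        ]
68.89791531458965 [544.31974489 207.69441308 219.01798632]
```

Both views agree on the wing at z = 168 (not 182): it has dropped home, at 24.5° with a slot over the bar. I check the seat in a clear view.

Call:
move_arm(motion=[[0,0,0.02,0,0,0,0.07],[0,-0.01,0.03,0,0,0,0.07],[-0.01,-0.04,0.03,0,0,0,0.07],[-0.02,-0.08,0.03,0,0,0,0.07],[-0.03,-0.12,0.03,0,0,0,0.07],[-0.04,-0.16,0.03,0,0,0,0.07],[-0.04,-0.2,0.03,0,0,0,0.07],[-0.04,-0.2,0.03,0,0,0,0.07]])

```text
time_s: 8.13
tcp_pos: [503.4, 1.1, 248.6]
orientation: [[0.002, 0.539, -0.842], [-0.003, -0.842, -0.539], [-1.0, 0.004, -0.0]]
contact_force: [1.0, 0.6, -0.5]
width: 70.0
```

Run:
```python
from h import *
s=snapshot('side');t=snapshot('top')
f=np.hstack([cv2.resize(c['frame'][r[1]:r[1]+80,r[0]:r[0]+80],(400,400),interpolation=cv2.INTER_CUBIC) for c,r in((s,(125,220)),(t,(75,115)))])
cv2.imwrite('pics/8.png',f[:,:,::-1]);print(status.get_state()['tcp_pos'])
for z in (138,152): # disc rim outlines expected
  print(z,[tuple(np.round([(u-125)*5,(v-220)*5])) for u,v in [proj(s,(543.5,207.5,z))]],[tuple(np.round([(u-75)*5+400,(v-115)*5])) for u,v in [proj(t,(543.5,207.5,z))]])
```

```text
[503.96042216   5.88138756 248.45944749]
138 [(np.float64(196.0), np.float64(204.0))] [(np.float64(604.0), np.float64(216.0))]
152 [(np.float64(189.0), np.float64(168.0))] [(np.float64(586.0), np.float64(202.0))]
```

View pics/8.png

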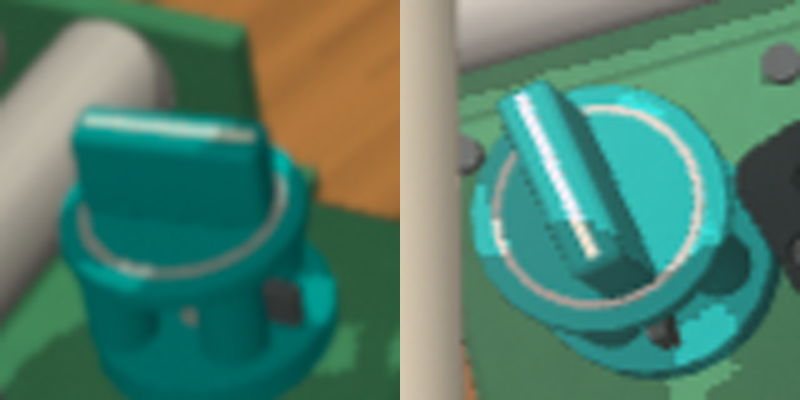

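Run:
```python
from h import *
s=snapshot('side');t=snapshot('top')
T=lambda x,y:((x-400)/5+75,y/5+115); S=lambda x,y:(x/5+125,y/5+220)
def tri(a,b):
    (e1,d1),(e2,d2)=ray(t,*T(*a)),ray(s,*S(*b)); d1/=np.linalg.norm(d1);d2/=np.linalg.norm(d2)
    k=np.linalg.lstsq(np.c_[d1,-d2],e2-e1,rcond=None)[0]; A,B=e1+k[0]*d1,e2+k[1]*d2; return ((A+B)/2).round(1),np.linalg.norm(A-B).round(1)
# wing top outline corner-centres (top face ends)
print('wing far',tri((525,95),(82,115)),'near',tri((592,256),(256,136)))
# white ring: bottom-most points seen, ring ellipse centre = extremes
print('disc centre',tri((600,207),(184,208)))
# disc outline extremes: leftmost/rightmost in side with z sweep of expected rim
def outline(cam,c,z,r=36):
    a=np.linspace(0,2*np.pi,360); return np.array([proj(cam,(c[0]+r*np.cos(i),c[1]+r*np.sin(i),z)) for i in a])
for c in((543.5,207.5),(546,209)):
  o=outline(s,c,138);p=outline(t,c,138)
  print(c,'side x',((o[:,0].min()-125)*5,(o[:,0].max()-125)*5),'ybot',(o[:,1].max()-220)*5,'top x',((p[:,0].min()-75)*5+400,(p[:,0].max()-75)*5+400),'y',((p[:,1].min()-115)*5,(p[:,1].max()-115)*5))
```

```text
wing far (array([569.5, 219.9, 167.7]), np.float64(1.6)) near (array([523.8, 198.5, 168.2]), np.float64(1.0))
disc centre (array([546.6, 209.5, 136.4]), np.float64(0.1))
(543.5, 207.5) side x (np.float64(68.80889150658234), np.float64(320.7467396013516)) ybot 292.2857889785931 top x (np.float64(474.91836066537957), np.float64(733.8339967056278)) y (np.float64(92.30132313147948), np.float64(342.6215346508799))
(546, 209) side x (np.float64(58.860046175669396), np.float64(310.88886234001194)) ybot 291.7733274296336 top x (np.float64(470.1066938561951), np.float64(728.8466309419238)) y (np.float64(83.83382834077167), np.float64(333.8036851914913))
```

The knob is home: wing top at z = 167.7 and 168.2 against 168 expected, so it is level. The axis is about 4 mm from my spindle estimate, against 10 allowed, and the arm is clear. I hand it in.

```bash
python3 -c "
from h import *
print(close_job())"
```

```text
the job is handed in; nothing more can be done
None
```

I fitted the turquoise knob on the spindle and it stands home on the flange; the job is handed in at about 9 s of the 45 s. I picked the largest of the three turquoise knobs (36 mm disc). I set it on the cross-bar about 40° off its slot, pressed with about 9 to 15 N, turned it 24°, and let go.

**Last checks, from both cameras together:**
- **Height and tilt:** the two ends of the wing top are at 167.7 and 168.2 mm. Home is 168 mm and on the bar would be 182 mm, so it is down and level.
- **Angle:** the wing is at about 24.5° and the bar at about 17°, so a slot is over the bar.
- **Centring:** the knob's axis is about 4 mm from my spindle estimate; 10 mm is allowed. The knob has only about 3 mm of play on the pilot, so 1 mm or so is probably measurement error.
- **Robot:** the gripper is open and well clear. I never went near the pink or yellow knob, but I did not measure them again at the end.

**What disagreed:** during the turn the finger opening fell from 14 to 5 mm, so the grip slipped. The arm was still at resting height then. I did not see the drop itself: the knob was found home after I opened the fingers and lifted, short of the planned 40° turn.

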